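# Turn a stone plinth against the post and seat it in the drilling jig

## Task

Get the dark stone plinth ready for drilling: push it along the steel plate against the rubber-sleeved post so that it swings a quarter turn about the post, until its brass-edged side presses flush against the long back stop. Then slide it along the back stop until it presses against the short side stop, and leave it fully home, flush with both stops, with the gripper away from it. Never lift or tip the stone, press gently (never more than about 40 N on the post or a stop), and leave the other things where they are.

Things in the scene. Friction and masses are not known exactly. Their poses are not given: they have to be found in the camera images.
- jig: Steel drilling plate, 240 (x) x 420 (y) x 8 mm, fixed to the bench. Origin: centre of its underside, on the bench top (plate top 8 mm higher). Its +x points away from the robot (turned up to 0.2 rad), +y to the robot's left. The post and both stops stand fixed on its top
- post: Black upright round post with a brass cap, diameter 20 mm, 50 mm tall (its cap 4 mm more), in a soft, grippy rubber sleeve, fixed on the plate. Origin: centre of its foot, on the plate's top, at x +62, y +30 mm in the jig's frame. Axes as the jig's
- back_stop: Long blue bar, 20 (x) x 154 (y) x 22 mm tall, fixed on the plate at x +60, y -63 mm of the jig (it reaches from y -140 to y +14). Origin: centre of its underside, on the plate's top. Its stop face looks to the jig's -x and lies at x +50 mm of the jig, 2 mm nearer the robot than the post's nearest side
- side_stop: Short blue bar, 100 (x) x 20 (y) x 22 mm tall, fixed on the plate at x 0, y -120 mm of the jig. Origin: centre of its underside, on the plate's top. Its stop face looks to the jig's +y and lies at y -110 mm of the jig
- plinth: Loose square dark stone, 90x90x30 mm, 0.45-0.85 kg, too wide to grip, on the plate; slides with dry friction. Origin: centre of underside. Brass strip along its +x side. Starts left of the post, brass side to jig -y (+-0.12 rad), centre 29-38 mm to jig -x of the post's: pushed to jig -y it meets the post 13-57 mm on and swings anticlockwise from above. Seated, its axes are the jig's
- brass_edge (a point): Middle of the plinth's brass-edged side: 45 mm from the plinth's origin along its +x, 15 mm above its underside. Axes as the plinth's
- nest (a point): Where the plinth's origin lies when it is fully home against both stops: on the plate's top at x +5, y -65 mm of the jig. Axes as the jig's
- wedge: Bystander: dark steel bar 22 x 60 x 12 mm, lying loose on the plate behind (jig +x of) the back stop. Origin: centre of its underside
- puck: Bystander: orange round sanding puck, diameter 42, 26 mm high, loose on the plate's near right corner (about x -90, y -170 mm of the jig). Origin: centre of its underside
- mallet: Bystander: wooden mallet lying on the bench to the right of the jig. Origin: underside
- sanding_disc: Bystander: pale round disc, diameter 110, 5 mm thick, on the bench, right of the jig. Origin: centre of its underside
- white_bottle: Bystander: white bottle, diameter 60, 170 mm tall, beyond the jig. Origin: centre of its underside
- red_cup: Bystander: red cup, diameter 70, 85 mm tall, beyond the jig. Origin: centre of its underside
- stone_offcut: Bystander: white marble bar 120 x 50 x 30 mm on the bench left of the jig. Origin: centre of its underside
- bronze_figure: Bystander: small bronze figure on a white marble slab 100 x 140 mm, about 145 mm tall, left of and beyond the jig. Origin: centre of its underside
There are look-alikes about, which are no part of the job. Leave any blue or red look-alike of the plinth alone.

How it is judged:
On the way, in this order (a step that is already met when the one before it is completed fails the run):
1. the plinth is being turned while it presses on the post (contact force between plinth and post above 0.5 N and angle between the x axis of plinth and the x axis of jig, either way round between 0.5 and 1.2 rad), for 0.05 s.
2. the quarter turn is done: the brass side presses on the back stop with more than 2 N, parallel to it (contact force between plinth and back_stop above 2 N and angle between the x axis of plinth and the x axis of jig, either way round below 0.06 rad and x of brass_edge in the frame of nest above 0.035 m), for 0.02 s.
3. the plinth presses on the side stop with more than 2 N (contact force between plinth and side_stop above 2 N and y of plinth in the frame of nest below 0.003 m), for 0.02 s.
At the end, for the whole second after the job is handed in: The plinth lies at rest on the plate, brass side towards the back stop, within 2 mm of fully home against both the back stop and the side stop and parallel to them within 0.03 rad, and the robot does not touch it (x of plinth in the frame of nest between -0.002 and 0.002 m and y of plinth in the frame of nest between -0.002 and 0.002 m and angle between the x axis of plinth and the x axis of jig, either way round below 0.03 rad and x of brass_edge in the frame of nest above 0.04 m and angle between plinth's own z axis and vertical below 0.03 rad and linear speed of plinth below 0.01 m/s).
It fails at once if the plinth is lifted more than 6 mm or tipped more than 0.12 rad (z of plinth in the frame of nest above 0.006 m or angle between plinth's own z axis and vertical above 0.12 rad).
It fails at once if the plinth is pressed on the post or a stop with more than 40 N (contact force between plinth and post above 40 N or contact force between plinth and back_stop above 40 N or contact force between plinth and side_stop above 40 N).
It fails at once if a bystander is moved by more than 15 mm (distance of any of wedge, puck, mallet, sanding_disc, white_bottle, red_cup, stone_offcut, bronze_figure from where it was at the start of the episode above 0.015 m).
It also fails if it takes over 72 s, if anything falls off the work surface, if the arm or the gripper's body presses on something with over 40 N, if the wrist force passes 120 N, or if a joint passes its speed limit or range.

## Robot

A 6-joint arm with a two-finger parallel gripper is mounted at the origin on the work surface. World frame = base frame: x ahead of the robot, y to its left, z up, the work surface at z = 0. Lengths are in m, angles in rad, forces in N, time in s.
With the tool pointing down it reaches from about 0.35 to 0.975 m from the base axis. Payload 4.9 kg.
Tool frame: the origin (TCP) lies on the centre line of the jaws, within the pads' length; the fingertips stand 14 mm ahead of it and the grasp point (between the pads) lies 5 mm behind it; z points along the fingers, y is the line along which they close (so a half turn about z gives the same grasp; the last joint's range is limited). The gripper opens to 85 mm and grips with 20 to 120 N. Pads are 22 mm wide; open, the fingers measure 114 mm over their backs; the gripper's body (76 mm by 85 mm) begins 54 mm behind the grasp point. The pads swing forward as they close: fully open they stand 13 mm farther back than shut.
Start: joints at [-1.38, 0.053, 1.613, -0, 1.476, -0.119], TCP at [0.191, -0.595, 0.245] pointing down, gripper open.
Joint ranges: [-3.01, 3.01], [-1.01, 2.22], [0.06, 2.58], [-1.02, 4.17], [0.09, 2.62], [-3.14, 3.14]. Speed limits (rad/s): [2.57, 2.57, 3.14, 3.14, 3.14, 3.14].

## Interface

Orientations are given as a unit quaternion [w, x, y, z].
In Python, from plant import * gives the robot as it stands.
- The arm moves only by the tool send_rows, never from a script. Its argument "steps" is a list of rows, each an object with "translation": the shift along the tool's x, y, z in cm, a list of three; "delta_rot": the turn, a rotation vector about the tool's x, y, z in rad, a list of three; "jaw": the finger opening in cm, from 0 to 8.54. In form: [{"translation": [dx, dy, dz], "delta_rot": [rx, ry, rz], "jaw": jaw}, ...]. A call has exactly 8 rows; each row is the pose to reach, as a shift and turn from the pose commanded when the call began, along the tool's axes at that moment; what a row does not reach only later rows make up. A row lasts 1/10 s, in which the tool goes at most 50 mm and 8.59 degrees, less where a joint would pass 70% of its speed; a pose out of reach is approached as far as the arm can. A call with a gripper value outside its range is refused whole. The fingers move at their own pace and stop on an object; the grip force is fixed at half the most. Time passes only in rows, so rows that repeat a pose let the fingers close, or fill a call up. It gives the time, the measured TCP pose, the force, the opening and the grip force at its end, in the units of the state.
- state(): the state, without advancing time (a new reading comes with each control period).
- grab_frame(name): name is "scene" or "top" or "wrist"; returns a dict with "pixels" (400x640x3 uint8, blue, green, red), "range_z" (400x640 float32, m along the optical axis (not along the pixel's ray), 0 where there is no reading), "fx", "fy", "cx", "cy" (pixels), "rvec" (rotation vector, rad) and "tvec" (3), from world to camera coordinates, as OpenCV has them. Camera axes: x right, y down, z forward; pixel columns grow to the right and rows downward; lengths in m; the calibration is good to about 2 mm. The wrist camera is an equidistant fisheye: a pixel r from the principal point sees the ray r / f radians off the axis. A picture is of the moment at which its call begins.
- job_done(): hands the job in; it is judged then, once.
The state is a dict: "time": time; "joint_pos": joint angles; "joint_vel": joint speeds; "joint_efforts": joint torques, N m; "tool_pos": TCP position; "tool_rot": TCP orientation; "contact_force": force on the tool from outside, world axes, zero at the start; "ft_torque": the same for the moment, N m; "gripper_width": opening from 0.0 (shut) to 1.0 (fully open); "grasp_force": force on a finger pad.
Only numpy, scipy, OpenCV 4.12 (cv2) and the standard library are available. Lean on these libraries where they do the work, as an engineer would, in place of code of your own. Each camera call takes 0.05 s, during which the arm holds its last target. There are 200 camera calls.

## Working session

There is one attempt and no reset: what is moved stays moved. The work goes in short steps, Python scripts to look and compute and a tool call to move; the robot and the scene stay as the last step left them, time stands still between calls to the robot, and variables do not carry over. Pictures are saved under pics/ and viewed, at most 10 in all, crops included, and the job is handed in when it is done.

Besides the shell and the picture viewer there is one more tool, called after ">>>" by a JSON object that holds its "fn" and its "kwargs", one argument or row to a line. send_rows: Moves the arm, as the interface text tells. Its arguments: {"type":"object","properties":{"steps":{"type":"array","items":{"type":"object","properties":{"translation":{"type":"array","items":{"type":"number"}},"delta_rot":{"type":"array","items":{"type":"number"}},"jaw":{"type":"number"}}}}},"required":["steps"]}

```bash
mkdir -p pics; ls
cat > h.py <<'E'
from plant import *
import numpy as np, cv2
def ray_plane(f,uv,z):
    R=cv2.Rodrigues(np.array(f["rvec"],float))[0]; t=np.array(f["tvec"],float).ravel()
    uv=np.atleast_2d(uv).astype(float)
    d=np.c_[(uv[:,0]-f["cx"])/f["fx"],(uv[:,1]-f["cy"])/f["fy"],np.ones(len(uv))]@R
    c=-R.T@t
    return c+d*((z-c[2])/d[:,2])[:,None]
def proj(f,P):
    K=np.array([[f["fx"],0,f["cx"]],[0,f["fy"],f["cy"]],[0,0,1.]])
    return cv2.projectPoints(np.atleast_2d(P).astype(float),np.array(f["rvec"],float),np.array(f["tvec"],float),K,None)[0][:,0]
E
python3 - <<'E'
from h import *
for n in("top","scene"):
    f=grab_frame(n); cv2.imwrite(f"pics/{n}0.png",f["pixels"]); print(n,f["fx"],f["cx"],f["cy"],np.ravel(f["rvec"]),np.ravel(f["tvec"]))
print(state())
E
```

```text
pics
top 369.0704408388899 321.1353587002362 199.86325936125246 [ 2.19180882 -2.17071841  0.12962893] [-0.02854068  0.5593628   0.91161185]
scene 438.73800495577586 319.4554507131694 196.09737016724543 [ 2.15153864  0.55804648 -0.25270642] [-0.47065905 -0.15775059  1.36614392]
{'time': 0.1, 'joint_pos': array([-1.38000452e+00,  5.33013886e-02,  1.61416814e+00,  1.33159182e-06,
        1.47601276e+00, -1.18974632e-01]), 'joint_vel': array([ 0.00140556, -0.00052188, -0.00353294,  0.00026906, -0.00066652,
       -0.00172836]), 'joint_efforts': array([ 1.10144778e-03, -3.94903135e+01, -3.71362209e+01, -7.81848416e-05,
        3.88984787e-03, -1.91357351e-06]), 'tool_pos': array([ 0.19043425, -0.59470836,  0.24417256]), 'tool_rot': array([-9.44231430e-04,  9.88029121e-01,  1.54264586e-01, -3.32574227e-05]), 'contact_force': array([0.15988621, 0.12714413, 0.15688449]), 'ft_torque': array([-0.02951655, -0.04342918, -0.02793895]), 'grasp_force': 0.0, 'gripper_width': 1.0025457523522736}
```

View pics/top0.png

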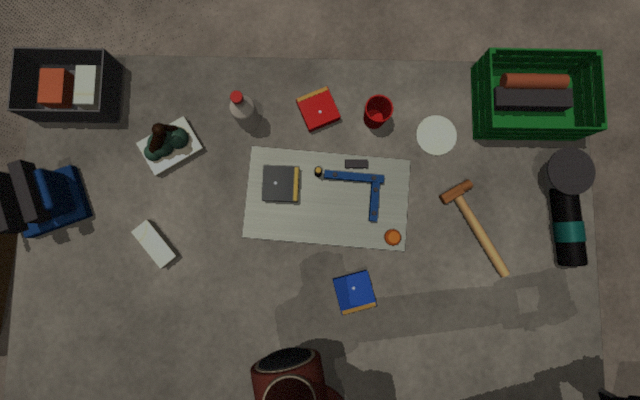

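View pics/scene0.png

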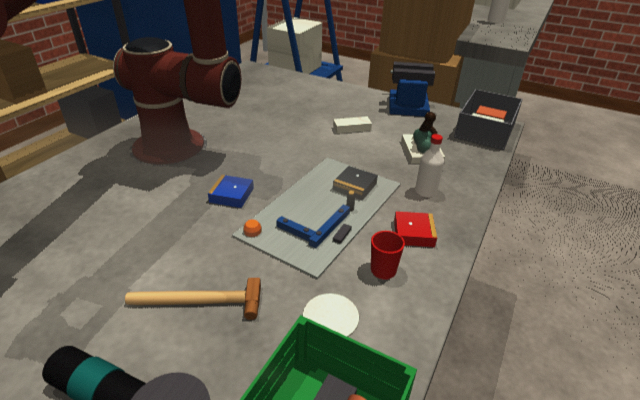

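The top view shows the plate, with corners near (252,147), (410,158), (404,250) and (243,238). The plinth is at (281,184) with its brass side to the right, the post at (318,172), the back stop from (324,175) to (383,180), and the side stop at (375,200). The blue block at (355,291) and the red one at (318,110) are look-alikes.

```bash
cat > meas.py <<'E'
from h import *
def rect(mask):
    c=max(cv2.findContours(mask,cv2.RETR_EXTERNAL,cv2.CHAIN_APPROX_NONE)[0],key=cv2.contourArea); return c[:,0].astype(np.float32)
def mrect(P):
    r=cv2.minAreaRect(P[:,:2].astype(np.float32)*1000); return r
f=grab_frame("top"); im=f["pixels"]; hsv=cv2.cvtColor(im,cv2.COLOR_BGR2HSV)
E
python3 - <<'E'
from meas import *
win=np.zeros(im.shape[:2],np.uint8); win[140:258,236:418]=255
for p in [(300,220),(265,160),(230,200),(270,185),(296,185),(350,177),(393,238),(318,168),(356,164)]: print(p,hsv[p[1],p[0]])
# jig frame from blue stops (top face z=.03)
b=cv2.inRange(hsv,(100,120,40),(125,255,255))&win
P=ray_plane(f,rect(b),.03); r=mrect(P); print("blue",r, cv2.boxPoints(r))
g=cv2.inRange(hsv,(0,0,85),(180,60,255))&win
P=ray_plane(f,rect(g),.008); r=mrect(P); print("plate",r)
big=cv2.resize(im[140:260,236:420],None,fx=4,fy=4,interpolation=cv2.INTER_NEAREST); cv2.imwrite("pics/c.png",big)
E
```

```text
(300, 220) [ 33  23 135]
(265, 160) [ 35  24 137]
(230, 200) [14 34 98]
(270, 185) [20 10 74]
(296, 185) [ 21 145 153]
(350, 177) [107 163 103]
(393, 238) [ 14 190 150]
(318, 168) [ 21 150 155]
(356, 164) [10 25 62]
blue ((571.8035278320312, -101.83040618896484), (151.66082763671875, 117.5124740600586), 85.45589447021484) [[ 507.2242   -172.7674  ]
 [ 624.3673   -182.07751 ]
 [ 636.3828    -30.893417]
 [ 519.23975   -21.583298]]
plate ((566.8473510742188, -39.83221435546875), (307.4359130859375, 478.2965087890625), 0.820282518863678)
```

View pics/c.png

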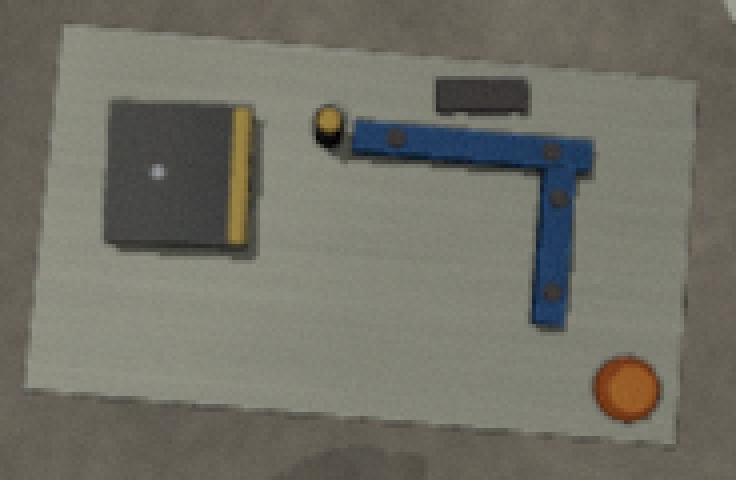

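The crop shows the plinth lined up almost with the jig, its brass strip at crop (240,177), the post cap at (329,120), and the puck at (627,390).

```bash
cat >> meas.py <<'E'
win=np.zeros(im.shape[:2],np.uint8); win[140:258,236:418]=255
def jigfit():
    g=cv2.inRange(hsv,(25,12,110),(50,60,255))&win
    r=mrect(ray_plane(f,rect(g),.008)); return r
def plinth(w=win):
    d=cv2.inRange(hsv,(0,0,30),(180,110,95))&w
    d=cv2.morphologyEx(d,cv2.MORPH_OPEN,np.ones((9,9),np.uint8))
    return mrect(ray_plane(f,rect(d),.038))
E
python3 - <<'E'
from meas import *
r=jigfit(); print("plate",r)
a=np.deg2rad(r[2]); 
while a>.4:a-=np.pi/2
c,s=np.cos(a),np.sin(a)
def jig(P): 
    d=np.atleast_2d(P)[:,:2]*1000-np.array(r[0]); return np.c_[d@[c,s],d@[-s,c]].round(1)
print("jig yaw",a)
cr=lambda x,y:(x/4+236-.375,y/4+140-.375)
for n,p,z in [("postcap",cr(329,120),.062),("bs left top corner",cr(357,120),.03),("bs left near",cr(352,153),.03),("bs face right",cr(540,169),.03),("side face bottom",cr(533,322),.03),("puck",cr(630,385),.034),
 ("plinth TL",cr(109,101),.038),("TR",cr(250,106),.038),("BR",cr(244,244),.038),("BL",cr(105,242),.038),("brassL",cr(234,107),.038),("brassL2",cr(228,243),.038)]:
    P=ray_plane(f,p,z); print(n,(P*1000).round(1),jig(P))
b=cv2.inRange(hsv,(100,120,40),(125,255,255))&win
print(jig(ray_plane(f,rect(b),.03)).min(0),jig(ray_plane(f,rect(b),.03)).max(0))
E
```

```text
plate ((567.3176879882812, -38.43757629394531), (421.5434875488281, 241.21739196777344), 85.56019592285156)
jig yaw -0.07748919928970843
postcap [[631.2 -13.7  62. ]] [[61.8 29.6]]
bs left top corner [[637.2 -32.   30. ]] [[69.2 11.8]]
bs left near [[615.9 -29.   30. ]] [[47.7 13.2]]
bs face right [[ 607.  -149.3   30. ]] [[  48.1 -107.5]]
side face bottom [[ 509.1 -144.4   30. ]] [[ -49.8 -110.2]]
puck [[ 470.  -204.8   34. ]] [[ -84.2 -173.4]]
plinth TL [[646.  125.4  38. ]] [[ 65.8 169.4]]
TR [[643.9  36.2  38. ]] [[70.6 80.3]]
BR [[556.   38.7  38. ]] [[-17.2  76. ]]
BL [[556.3 125.7  38. ]] [[-23.7 162.8]]
brassL [[643.2  46.3  38. ]] [[69.  90.4]]
brassL2 [[556.5  48.7  38. ]] [[-17.5  86. ]]
[ -49.5 -139. ] [68.3 12.9]
```

```bash
cat > pl.py <<'E'
from h import *
from scipy.spatial.transform import Rotation as R
J0=np.array([567.3,-38.5]); A=-0.0775; c,s=np.cos(A),np.sin(A); M=np.array([[c,-s],[s,c]])
def j2w(p): return J0+M@np.asarray(p,float)
def w2j(p): return M.T@(np.asarray(p[:2],float)*1000-J0)
def pose():
    S=state(); q=S["tool_rot"]; return S,R.from_quat([q[1],q[2],q[3],q[0]])
def delta(jx,jy,z):
    "cm & rotvec in tool axes to reach jig x,y mm, world z mm with tool x along jig x, pointing down"
    S,r=pose(); tgt=R.from_matrix(np.array([[c,s,0],[s,-c,0],[0,0,-1]]))
    d=np.r_[j2w([jx,jy]),z]/10-np.array(S["tool_pos"])*100
    return r.inv().apply(d).round(2),(r.inv()*tgt).as_rotvec().round(3)
def where():
    S,r=pose(); return w2j(S["tool_pos"]).round(1),(S["tool_pos"][2]*1000).round(1),(M.T@S["contact_force"][:2]).round(1),S["contact_force"][2].round(1),round(S["time"],1)
O=np.array([62,30.])
def swing(th,p0,th0,q):
    n=np.array([np.cos(th),np.sin(th)]); t=np.array([-n[1],n[0]]); p=p0-10*(th-th0)
    ctr=O-55*n-p*t; return ctr, ctr-45*n+q*t-np.array([11,-14.5])
E
python3 - <<'E'
from pl import *
print(where(),delta(5,203,180),delta(5,203,80))
th0=-np.pi/2+.05
for th in np.linspace(th0,0,10): print(round(th,2),*[v.round(1) for v in swing(th,35,th0,-8)])
E
```

```text
(array([-332.6, -583.9]), np.float64(244.5), array([ 0.3, -0.2]), np.float64(-0.1), 0.2) (array([ 60.98, -60.1 ,   6.54]), array([-0.001,  0.   ,  0.387])) (array([ 60.98, -60.08,  16.54]), array([-0.001,  0.   ,  0.387]))
-1.52 [24.3 83.2] [  3.1 142.2]
-1.35 [17.5 76.5] [-11.  133.1]
-1.18 [11.9 69. ] [-23.5 122.1]
-1.01 [ 7.5 60.9] [-34.1 109.3]
-0.84 [ 4.4 52.4] [-42.5  95.2]
-0.68 [ 2.5 43.7] [-48.6  80.1]
-0.51 [ 1.8 35. ] [-52.4  64.3]
-0.34 [ 2.4 26.4] [-53.7  48.2]
-0.17 [ 4.2 18.1] [-52.5  32.3]
0.0 [ 7.  10.2] [-49.   16.7]
```

>>> {"fn": "send_rows", "kwargs": {
  "steps": [
    {"translation": [2.5, -2.5, 0], "delta_rot": [0, 0, 0.04], "jaw": 0},
    {"translation": [5.5, -5.5, 0], "delta_rot": [0, 0, 0.09], "jaw": 0},
    {"translation": [8.5, -8.5, 0], "delta_rot": [0, 0, 0.14], "jaw": 0},
    {"translation": [11.5, -11.5, 0], "delta_rot": [0, 0, 0.19], "jaw": 0},
    {"translation": [14.5, -14.5, 0], "delta_rot": [0, 0, 0.24], "jaw": 0},
    {"translation": [17.5, -17.5, 0], "delta_rot": [0, 0, 0.29], "jaw": 0},
    {"translation": [20.5, -20.5, 0], "delta_rot": [0, 0, 0.34], "jaw": 0},
    {"translation": [23.5, -23.5, 0], "delta_rot": [0, 0, 0.387], "jaw": 0}
  ]
}}

```text
time: 1.0
tool_pos: [0.3431, -0.2981, 0.2452]
tool_rot: [0.0, 0.999, -0.04, 0.0]
contact_force: [0.8, -0.4, 0.8]
gripper_width: 0.0
grasp_force: 0.0
```

```bash
python3 -c "
from pl import *
print(where(),delta(5,203,180))"
```

```text
(array([-203.4, -276.2]), np.float64(245.2), array([ 0.8, -0.3]), np.float64(0.8), 1.0) (array([ 20.74, -47.97,   6.52]), array([ 0.   , -0.   , -0.002]))
```

>>> {"fn": "send_rows", "kwargs": {
  "steps": [
    {"translation": [1.3, -3, 0.4], "delta_rot": [0, 0, 0], "jaw": 0},
    {"translation": [2.6, -6, 0.8], "delta_rot": [0, 0, 0], "jaw": 0},
    {"translation": [4.0, -9.2, 1.2], "delta_rot": [0, 0, 0], "jaw": 0},
    {"translation": [5.4, -12.4, 1.6], "delta_rot": [0, 0, 0], "jaw": 0},
    {"translation": [6.8, -15.6, 2], "delta_rot": [0, 0, 0], "jaw": 0},
    {"translation": [8.2, -18.8, 2.4], "delta_rot": [0, 0, 0], "jaw": 0},
    {"translation": [9.6, -22, 2.8], "delta_rot": [0, 0, 0], "jaw": 0},
    {"translation": [10.8, -25, 3.2], "delta_rot": [0, 0, 0], "jaw": 0}
  ]
}}

```text
time: 1.8
tool_pos: [0.4701, -0.0573, 0.2131]
tool_rot: [0.0, 0.999, -0.038, 0.0]
contact_force: [-0.3, 0.3, -0.7]
gripper_width: -0.002
grasp_force: 0.0
```

>>> {"fn": "send_rows", "kwargs": {
  "steps": [
    {"translation": [1.3, -3, 1], "delta_rot": [0, 0, 0], "jaw": 0},
    {"translation": [2.6, -6, 2], "delta_rot": [0, 0, 0], "jaw": 0},
    {"translation": [4.0, -9.2, 3], "delta_rot": [0, 0, 0], "jaw": 0},
    {"translation": [5.4, -12.4, 4], "delta_rot": [0, 0, 0], "jaw": 0},
    {"translation": [6.8, -15.6, 5], "delta_rot": [0, 0, 0], "jaw": 0},
    {"translation": [8.2, -18.8, 6], "delta_rot": [0, 0, 0], "jaw": 0},
    {"translation": [9.4, -21.8, 7], "delta_rot": [0, 0, 0], "jaw": 0},
    {"translation": [9.6, -22.8, 8], "delta_rot": [0, 0, 0], "jaw": 0}
  ]
}}

```text
time: 2.6
tool_pos: [0.5837, 0.1634, 0.1327]
tool_rot: [-0.0, 0.999, -0.037, 0.0]
contact_force: [-0.9, 0.4, 0.3]
gripper_width: 0.004
grasp_force: 0.0
```

```bash
python3 -c "
from pl import *
print(where(),delta(5,203,28))
f=grab_frame('top');cv2.imwrite('pics/t2.png',f['pixels'])
f=grab_frame('wrist');cv2.imwrite('pics/w2.png',f['pixels'])"
```

```text
(array([  0.8, 202.5]), np.float64(132.7), array([-1. ,  0.3]), np.float64(0.3), 2.6) (array([ 0.42, -0.04, 10.47]), array([-0.001, -0.   ,  0.003]))
```

View pics/w2.png

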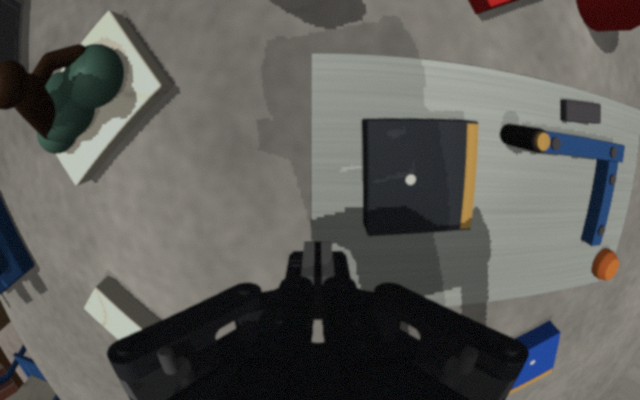

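The wrist view shows the closed fingertips at (318,250), just left of the plinth's rear face (column 365). The way down is clear.

>>> {"fn": "send_rows", "kwargs": {
  "steps": [
    {"translation": [0.1, 0, 1.5], "delta_rot": [0, 0, 0], "jaw": 0},
    {"translation": [0.2, 0, 3], "delta_rot": [0, 0, 0], "jaw": 0},
    {"translation": [0.3, 0, 4.5], "delta_rot": [0, 0, 0], "jaw": 0},
    {"translation": [0.4, 0, 6], "delta_rot": [0, 0, 0], "jaw": 0},
    {"translation": [0.4, 0, 7.5], "delta_rot": [0, 0, 0], "jaw": 0},
    {"translation": [0.4, 0, 9], "delta_rot": [0, 0, 0], "jaw": 0},
    {"translation": [0.4, 0, 10], "delta_rot": [0, 0, 0], "jaw": 0},
    {"translation": [0.4, 0, 10.3], "delta_rot": [0, 0, 0], "jaw": 0}
  ]
}}

```text
time: 3.5
tool_pos: [0.5858, 0.1606, 0.0283]
tool_rot: [0.0, 0.999, -0.039, -0.001]
contact_force: [-0.2, 1.4, -0.2]
gripper_width: 0.003
grasp_force: 0.0
```

>>> {"fn": "send_rows", "kwargs": {
  "steps": [
    {"translation": [0, 0.3, 0], "delta_rot": [0, 0, 0], "jaw": 0},
    {"translation": [0, 0.6, 0], "delta_rot": [0, 0, 0], "jaw": 0},
    {"translation": [0, 0.9, 0], "delta_rot": [0, 0, 0], "jaw": 0},
    {"translation": [0, 1.2, 0], "delta_rot": [0, 0, 0], "jaw": 0},
    {"translation": [0, 1.5, 0], "delta_rot": [0, 0, 0], "jaw": 0},
    {"translation": [0, 1.8, 0], "delta_rot": [0, 0, 0], "jaw": 0},
    {"translation": [0, 2.1, 0], "delta_rot": [0, 0, 0], "jaw": 0},
    {"translation": [0, 2.4, 0], "delta_rot": [0, 0, 0], "jaw": 0}
  ]
}}

```text
time: 4.3
tool_pos: [0.5851, 0.1373, 0.0304]
tool_rot: [-0.001, 0.999, -0.039, -0.0]
contact_force: [-0.3, 3.6, 1.0]
gripper_width: -0.005
grasp_force: 2.1
```

```bash
python3 -c "
from pl import *
print(where())"
```

```text
(array([  4.1, 176.7]), np.float64(30.4), array([-0.6,  3.6]), np.float64(1.0), 4.3)
```

>>> {"fn": "send_rows", "kwargs": {
  "steps": [
    {"translation": [0, 0.3, 0], "delta_rot": [0, 0, 0], "jaw": 0},
    {"translation": [0, 0.6, 0], "delta_rot": [0, 0, 0], "jaw": 0},
    {"translation": [0, 0.9, 0], "delta_rot": [0, 0, 0], "jaw": 0},
    {"translation": [0, 1.2, 0], "delta_rot": [0, 0, 0], "jaw": 0},
    {"translation": [0, 1.5, 0], "delta_rot": [0, 0, 0], "jaw": 0},
    {"translation": [0, 1.8, 0], "delta_rot": [0, 0, 0], "jaw": 0},
    {"translation": [0, 2.1, 0], "delta_rot": [0, 0, 0], "jaw": 0},
    {"translation": [0, 2.4, 0], "delta_rot": [0, 0, 0], "jaw": 0}
  ]
}}

```text
time: 5.1
tool_pos: [0.5832, 0.1127, 0.0303]
tool_rot: [-0.0, 0.999, -0.039, -0.0]
contact_force: [-1.0, 4.7, 1.5]
gripper_width: -0.0
grasp_force: 2.4
```

```bash
python3 -c "
from pl import *
print(where())
f=grab_frame('top');cv2.imwrite('pics/t3.png',cv2.resize(f['pixels'][140:260,236:420],None,fx=4,fy=4))"
```

```text
(array([  4.2, 152. ]), np.float64(30.3), array([-1.4,  4.7]), np.float64(1.5), 5.1)
```

View pics/t3.png

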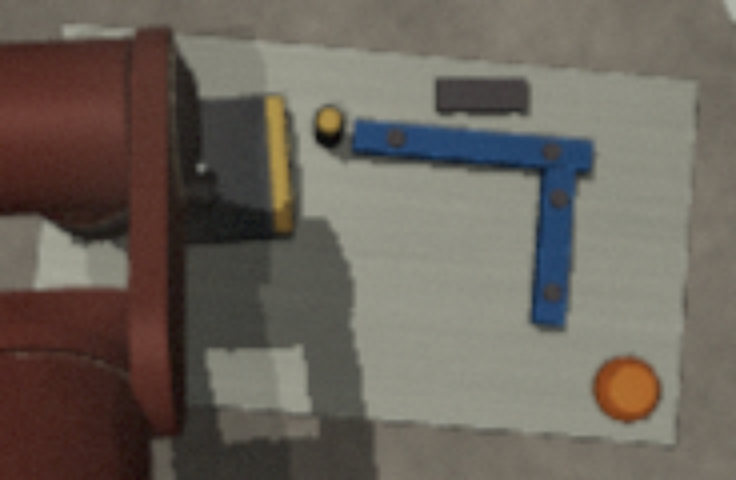

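The arm hides part of the plinth. Its brass edge runs from crop (286,97) to (294,235), so it has turned slightly anticlockwise and hasn't reached the post at (329,120) yet.

```bash
cat > br.py <<'E'
from pl import *
def brass(name="top"):
    f=grab_frame(name); hsv=cv2.cvtColor(f["pixels"],cv2.COLOR_BGR2HSV)
    m=cv2.inRange(hsv,(15,95,50),(30,255,255))
    cs=cv2.findContours(m,cv2.RETR_EXTERNAL,cv2.CHAIN_APPROX_NONE)[0]; out=[]
    for k in cs:
        if cv2.contourArea(k)<15: continue
        P=ray_plane(f,k[:,0],.038); r=cv2.minAreaRect(np.array([w2j(p) for p in P],np.float32))
        if not(-110<r[0][0]<110 and -190<r[0][1]<200): continue
        b=cv2.boxPoints(r); e=max([b[1]-b[0],b[2]-b[1]],key=np.linalg.norm)
        if np.linalg.norm(e)<35: continue
        t=e/np.linalg.norm(e); n=np.array([t[1],-t[0]])
        if n@[1,-.6]<0: n,t=-n,-t
        w=min(r[1]); mid=np.array(r[0])+n*w/2
        out.append(dict(L=max(r[1]).__round__(1),w=round(w,1),yaw=np.arctan2(n[1],n[0]).round(3),edge=mid.round(1),ctr=(mid-45*n).round(1)))
    return out
E
python3 -c "
from br import *
print(where());print(brass());print(brass('scene'))"
```

```text
(array([  4.2, 151.5]), np.float64(30.3), array([-0.9,  3.9]), np.float64(1.2), 5.2)
[{'L': 84.9, 'w': 12.4, 'yaw': np.float32(-1.409), 'edge': array([36.8, 52.4]), 'ctr': array([29.6, 96.8])}]
[{'L': 44.6, 'w': 8.0, 'yaw': np.float32(-1.431), 'edge': array([21.2, 34.2]), 'ctr': array([15. , 78.8])}, {'L': 87.2, 'w': 30.7, 'yaw': np.float32(-1.404), 'edge': array([40.1, 35.6]), 'ctr': array([32.7, 80. ])}]
```

>>> {"fn": "send_rows", "kwargs": {
  "steps": [
    {"translation": [0, -0.4, 0], "delta_rot": [0, 0, 0], "jaw": 0},
    {"translation": [0, -0.8, 0], "delta_rot": [0, 0, 0], "jaw": 0},
    {"translation": [1, -0.9, 0], "delta_rot": [0, 0, 0], "jaw": 0},
    {"translation": [2, -0.9, 0], "delta_rot": [0, 0, 0], "jaw": 0},
    {"translation": [2.8, -0.9, 0], "delta_rot": [0, 0, 0], "jaw": 0},
    {"translation": [2.8, -0.6, 0], "delta_rot": [0, 0, 0], "jaw": 0},
    {"translation": [2.8, -0.3, 0], "delta_rot": [0, 0, 0], "jaw": 0},
    {"translation": [2.8, 0, 0], "delta_rot": [0, 0, 0], "jaw": 0}
  ]
}}

```text
time: 6.05
tool_pos: [0.6114, 0.1112, 0.0305]
tool_rot: [-0.001, 0.999, -0.039, 0.0]
contact_force: [0.5, 3.6, 0.3]
gripper_width: 0.001
grasp_force: 1.9
```

>>> {"fn": "send_rows", "kwargs": {
  "steps": [
    {"translation": [0, 0.1, 0], "delta_rot": [0, 0, 0], "jaw": 0},
    {"translation": [0, 0.2, 0], "delta_rot": [0, 0, 0], "jaw": 0},
    {"translation": [0, 0.3, 0], "delta_rot": [0, 0, 0], "jaw": 0},
    {"translation": [0, 0.4, 0], "delta_rot": [0, 0, 0], "jaw": 0},
    {"translation": [0, 0.5, 0], "delta_rot": [0, 0, 0], "jaw": 0},
    {"translation": [0, 0.6, 0], "delta_rot": [0, 0, 0], "jaw": 0},
    {"translation": [0, 0.7, 0], "delta_rot": [0, 0, 0], "jaw": 0},
    {"translation": [0, 0.8, 0], "delta_rot": [0, 0, 0], "jaw": 0}
  ]
}}

```text
time: 6.85
tool_pos: [0.6106, 0.1027, 0.0304]
tool_rot: [-0.0, 0.999, -0.039, 0.0]
contact_force: [1.0, 4.8, 0.9]
gripper_width: 0.0
grasp_force: 2.2
```

```bash
python3 -c "
from br import *
print(where());print(brass())"
```

```text
(array([ 32.3, 144.2]), np.float64(30.4), array([0.6, 4.8]), np.float64(0.9), 6.8)
[{'L': 84.5, 'w': 12.5, 'yaw': np.float32(-1.436), 'edge': array([32.6, 40.2]), 'ctr': array([26.6, 84.8])}]
```

```bash
sed -i 's/np.array(\[11,-14.5\])/np.array([11,-11.5])/' pl.py; python3 -c "
from pl import *
th0=-1.436
for th in np.linspace(th0,0,11): print(round(th,2),*[v.round(1) for v in swing(th,28,th0,-6)])"
```

```text
-1.44 [26.9 80.7] [  3.9 136. ]
-1.29 [21.3 75.6] [ -7.8 128.7]
-1.15 [16.5 69.9] [-18.4 120. ]
-1.01 [12.5 63.7] [-27.7 110. ]
-0.86 [ 9.3 57.2] [-35.6  99. ]
-0.72 [ 6.9 50.5] [-42.   87.1]
-0.57 [ 5.3 43.6] [-46.7  74.5]
-0.43 [ 4.5 36.7] [-49.9  61.5]
-0.29 [ 4.6 29.7] [-51.3  48.2]
-0.14 [ 5.4 23. ] [-51.  35.]
0.0 [ 7.  16.4] [-49.   21.9]
```

>>> {"fn": "send_rows", "kwargs": {
  "steps": [
    {"translation": [0, -0.5, 0], "delta_rot": [0, 0, 0], "jaw": 0},
    {"translation": [-0.5, -0.9, 0], "delta_rot": [0, 0, 0], "jaw": 0},
    {"translation": [-1.7, -0.9, 0], "delta_rot": [0, 0, 0], "jaw": 0},
    {"translation": [-2.8, -0.7, 0], "delta_rot": [0, 0, 0], "jaw": 0},
    {"translation": [-2.8, -0.2, 0], "delta_rot": [0, 0, 0], "jaw": 0},
    {"translation": [-2.8, 0.2, 0], "delta_rot": [0, 0, 0], "jaw": 0},
    {"translation": [-2.8, 0.5, 0], "delta_rot": [0, 0, 0], "jaw": 0},
    {"translation": [-2.8, 0.8, 0], "delta_rot": [0, 0, 0], "jaw": 0}
  ]
}}

```text
time: 7.7
tool_pos: [0.5821, 0.0972, 0.0304]
tool_rot: [-0.001, 0.999, -0.039, -0.0]
contact_force: [-0.7, 3.9, 0.3]
gripper_width: 0.003
grasp_force: 2.0
```

>>> {"fn": "send_rows", "kwargs": {
  "steps": [
    {"translation": [-0.15, 0.1, 0], "delta_rot": [0, 0, 0], "jaw": 0},
    {"translation": [-0.3, 0.2, 0], "delta_rot": [0, 0, 0], "jaw": 0},
    {"translation": [-0.45, 0.3, 0], "delta_rot": [0, 0, 0], "jaw": 0},
    {"translation": [-0.6, 0.4, 0], "delta_rot": [0, 0, 0], "jaw": 0},
    {"translation": [-0.8, 0.5, 0], "delta_rot": [0, 0, 0], "jaw": 0},
    {"translation": [-0.95, 0.6, 0], "delta_rot": [0, 0, 0], "jaw": 0},
    {"translation": [-1.1, 0.7, 0], "delta_rot": [0, 0, 0], "jaw": 0},
    {"translation": [-1.25, 0.8, 0], "delta_rot": [0, 0, 0], "jaw": 0}
  ]
}}

```text
time: 8.5
tool_pos: [0.5688, 0.0899, 0.0304]
tool_rot: [0.0, 0.999, -0.039, 0.0]
contact_force: [1.8, 2.0, -0.0]
gripper_width: -0.0
grasp_force: 0.9
```

```bash
python3 -c "
from br import *
print(where());print(brass())"
```

```text
(array([ -8.4, 128.1]), np.float64(30.4), array([1.6, 2.1]), np.float64(-0.0), 8.5)
[{'L': 87.6, 'w': 31.5, 'yaw': np.float32(-1.304), 'edge': array([42.7, 14.9]), 'ctr': array([30.8, 58.3])}]
```

```bash
python3 - <<'E'
s=open('br.py').read()
s=s.replace("    cs=cv2.find","    o=j2w(O)/1000; u=proj(f,[[*o,.06]])[0]; cv2.circle(m,tuple(int(round(v)) for v in u),5,0,-1)\n    cs=cv2.find")
open('br.py','w').write(s)
E
cat >> br.py <<'E'
def show():
    print(where())
    for d in brass():
        th=float(d["yaw"]); n=np.array([np.cos(th),np.sin(th)]); t=np.array([-n[1],n[0]]); v=O-d["ctr"]
        C=w2j(state()["tool_pos"])+[11,-11.5]-d["ctr"]
        print(d,"gap",round(v@n-55,1),"p",round(v@t,1),"corner local",(C@n).round(1),(C@t).round(1))
E
python3 -c "
from br import *
show()"
```

```text
(array([ -8.7, 128. ]), np.float64(30.3), array([0.5, 2.6]), np.float64(-0.6), 8.6)
{'L': 87.6, 'w': 13.7, 'yaw': np.float32(-1.298), 'edge': array([38.1, 32. ]), 'ctr': array([26. , 75.3])} gap -1.7 p 22.5 corner local -46.1 -11.7
```

```bash
python3 -c "
from pl import *
th0=-1.298
for th in np.linspace(th0,0,11): print(round(th,2),*[v.round(1) for v in swing(th,22.5,th0,-11)])"
```

```text
-1.3 [25.5 76.9] [ -8.2 128.8]
-1.17 [20.9 72.3] [-17.8 120.9]
-1.04 [16.9 67.3] [-26.4 112. ]
-0.91 [13.5 61.9] [-33.8 102.2]
-0.78 [10.7 56.3] [-40.1  91.6]
-0.65 [ 8.5 50.5] [-45.   80.4]
-0.52 [ 6.9 44.5] [-48.6  68.8]
-0.39 [ 6.  38.5] [-50.8  56.9]
-0.26 [ 5.7 32.4] [-51.6  44.8]
-0.13 [ 6.1 26.4] [-51.   32.8]
0.0 [ 7.  20.5] [-49.  21.]
```

>>> {"fn": "send_rows", "kwargs": {
  "steps": [
    {"translation": [-0.25, 0.15, 0], "delta_rot": [0, 0, 0], "jaw": 0},
    {"translation": [-0.5, 0.35, 0], "delta_rot": [0, 0, 0], "jaw": 0},
    {"translation": [-0.7, 0.55, 0], "delta_rot": [0, 0, 0], "jaw": 0},
    {"translation": [-0.9, 0.75, 0], "delta_rot": [0, 0, 0], "jaw": 0},
    {"translation": [-1.1, 0.95, 0], "delta_rot": [0, 0, 0], "jaw": 0},
    {"translation": [-1.35, 1.2, 0], "delta_rot": [0, 0, 0], "jaw": 0},
    {"translation": [-1.55, 1.4, 0], "delta_rot": [0, 0, 0], "jaw": 0},
    {"translation": [-1.75, 1.6, 0], "delta_rot": [0, 0, 0], "jaw": 0}
  ]
}}

```text
time: 9.4
tool_pos: [0.55, 0.0752, 0.0302]
tool_rot: [-0.0, 0.999, -0.039, -0.0]
contact_force: [0.7, 1.8, -0.3]
gripper_width: -0.0
grasp_force: 0.9
```

```bash
python3 -c "
from br import *
show()"
```

```text
(array([-26.1, 112. ]), np.float64(30.2), array([0.5, 1.9]), np.float64(-0.3), 9.4)
{'L': 88.0, 'w': 14.5, 'yaw': np.float32(-1.087), 'edge': array([43. , 28.5]), 'ctr': array([22.1, 68.4])} gap -2.4 p 17.5 corner local -45.6 -18.4
```

```bash
python3 -c "
from pl import *
th0=-1.087
for th in np.linspace(th0,0,9): print(round(th,2),*[v.round(1) for v in swing(th,17.5,th0,-15)])"
```

```text
-1.09 [20.9 70.5] [-24.3 114.9]
-0.95 [16.9 65.4] [-32.4 104.8]
-0.82 [13.5 59.9] [-39.2  93.9]
-0.68 [10.8 54.1] [-44.7  82.2]
-0.54 [ 8.7 48.1] [-48.6  70. ]
-0.41 [ 7.3 42. ] [-51.   57.5]
-0.27 [ 6.5 35.8] [-51.9  44.9]
-0.14 [ 6.4 29.5] [-51.2  32.3]
0.0 [ 7.  23.4] [-49.   19.9]
```

>>> {"fn": "send_rows", "kwargs": {
  "steps": [
    {"translation": [-0.15, 0.2, 0], "delta_rot": [0, 0, 0], "jaw": 0},
    {"translation": [-0.3, 0.4, 0], "delta_rot": [0, 0, 0], "jaw": 0},
    {"translation": [-0.45, 0.65, 0], "delta_rot": [0, 0, 0], "jaw": 0},
    {"translation": [-0.6, 0.9, 0], "delta_rot": [0, 0, 0], "jaw": 0},
    {"translation": [-0.75, 1.15, 0], "delta_rot": [0, 0, 0], "jaw": 0},
    {"translation": [-0.9, 1.4, 0], "delta_rot": [0, 0, 0], "jaw": 0},
    {"translation": [-1.0, 1.6, 0], "delta_rot": [0, 0, 0], "jaw": 0},
    {"translation": [-1.1, 1.85, 0], "delta_rot": [0, 0, 0], "jaw": 0}
  ]
}}

```text
time: 10.25
tool_pos: [0.5371, 0.058, 0.0301]
tool_rot: [-0.0, 0.999, -0.039, -0.001]
contact_force: [-3.0, 6.9, 1.7]
gripper_width: 0.003
grasp_force: 3.4
```

```bash
python3 -c "
from br import *
show()"
```

```text
(array([-37.6,  93.9]), np.float64(30.1), array([-3.6,  6.6]), np.float64(1.7), 10.2)
{'L': 87.5, 'w': 14.3, 'yaw': np.float32(-0.854), 'edge': array([46.1, 26.7]), 'ctr': array([16.6, 60.7])} gap -2.0 p 14.1 corner local -44.7 -18.6
```

>>> {"fn": "send_rows", "kwargs": {
  "steps": [
    {"translation": [-0.15, 0.25, 0], "delta_rot": [0, 0, 0], "jaw": 0},
    {"translation": [-0.3, 0.5, 0], "delta_rot": [0, 0, 0], "jaw": 0},
    {"translation": [-0.4, 0.75, 0], "delta_rot": [0, 0, 0], "jaw": 0},
    {"translation": [-0.5, 1.0, 0], "delta_rot": [0, 0, 0], "jaw": 0},
    {"translation": [-0.6, 1.25, 0], "delta_rot": [0, 0, 0], "jaw": 0},
    {"translation": [-0.7, 1.5, 0], "delta_rot": [0, 0, 0], "jaw": 0},
    {"translation": [-0.8, 1.75, 0], "delta_rot": [0, 0, 0], "jaw": 0},
    {"translation": [-0.85, 2.0, 0], "delta_rot": [0, 0, 0], "jaw": 0}
  ]
}}

```text
time: 11.1
tool_pos: [0.5273, 0.0383, 0.0301]
tool_rot: [-0.0, 0.999, -0.039, -0.001]
contact_force: [-3.2, 4.8, 1.5]
gripper_width: 0.002
grasp_force: 2.8
```

```bash
python3 -c "
from br import *
show()
d=brass()[0]
from pl import *
for th in np.linspace(float(d['yaw']),0,6): print(round(th,2),*[v.round(1) for v in swing(th,11.5,-.6,-20)])"
```

```text
(array([-45.9,  73.4]), np.float64(30.1), array([-3.6,  4.5]), np.float64(1.5), 11.1)
{'L': 86.4, 'w': 12.7, 'yaw': np.float32(-0.635), 'edge': array([47.5, 25.9]), 'ctr': array([11.3, 52.6])} gap -0.8 p 11.9 corner local -42.6 -20.1
-0.63 [10.6 52.9] [-48.5  74.7]
-0.5 [ 8.7 47.3] [-51.3  63.1]
-0.38 [ 7.5 41.7] [-52.7  51.2]
-0.25 [ 6.7 35.9] [-52.8  39.3]
-0.13 [ 6.6 30.2] [-51.6  27.5]
0.0 [ 7.  24.5] [-49.  16.]
```

>>> {"fn": "send_rows", "kwargs": {
  "steps": [
    {"translation": [-0.1, 0.25, 0], "delta_rot": [0, 0, 0], "jaw": 0},
    {"translation": [-0.2, 0.5, 0], "delta_rot": [0, 0, 0], "jaw": 0},
    {"translation": [-0.25, 0.8, 0], "delta_rot": [0, 0, 0], "jaw": 0},
    {"translation": [-0.3, 1.1, 0], "delta_rot": [0, 0, 0], "jaw": 0},
    {"translation": [-0.35, 1.4, 0], "delta_rot": [0, 0, 0], "jaw": 0},
    {"translation": [-0.4, 1.7, 0], "delta_rot": [0, 0, 0], "jaw": 0},
    {"translation": [-0.45, 2.0, 0], "delta_rot": [0, 0, 0], "jaw": 0},
    {"translation": [-0.45, 2.3, 0], "delta_rot": [0, 0, 0], "jaw": 0}
  ]
}}

```text
time: 12.0
tool_pos: [0.5208, 0.016, 0.0301]
tool_rot: [-0.0, 0.999, -0.039, -0.001]
contact_force: [-5.3, 5.4, 3.3]
gripper_width: 0.001
grasp_force: 3.6
```

```bash
python3 -c "
from br import *
show()"
```

```text
(array([-50.6,  50.7]), np.float64(30.1), array([-5.7,  4.9]), np.float64(3.3), 12.0)
{'L': 87.2, 'w': 12.3, 'yaw': np.float32(-0.405), 'edge': array([49.3, 23.8]), 'ctr': array([ 7.9, 41.6])} gap -0.7 p 10.7 corner local -42.7 -21.2
```

>>> {"fn": "send_rows", "kwargs": {
  "steps": [
    {"translation": [0, 0.3, 0], "delta_rot": [0, 0, 0], "jaw": 0},
    {"translation": [0, 0.6, 0], "delta_rot": [0, 0, 0], "jaw": 0},
    {"translation": [0, 0.9, 0], "delta_rot": [0, 0, 0], "jaw": 0},
    {"translation": [0, 1.2, 0], "delta_rot": [0, 0, 0], "jaw": 0},
    {"translation": [0.05, 1.5, 0], "delta_rot": [0, 0, 0], "jaw": 0},
    {"translation": [0.1, 1.8, 0], "delta_rot": [0, 0, 0], "jaw": 0},
    {"translation": [0.1, 2.1, 0], "delta_rot": [0, 0, 0], "jaw": 0},
    {"translation": [0.15, 2.3, 0], "delta_rot": [0, 0, 0], "jaw": 0}
  ]
}}

```text
time: 12.85
tool_pos: [0.5185, -0.0058, 0.03]
tool_rot: [-0.002, 0.999, -0.039, -0.004]
contact_force: [-12.6, 10.0, 10.6]
gripper_width: -0.0
grasp_force: 7.6
```

```bash
python3 -c "
from br import *
show()"
```

```text
(array([-51.2,  28.8]), np.float64(30.0), array([-13.4,   9. ]), np.float64(10.6), 12.8)
{'L': 86.5, 'w': 11.8, 'yaw': np.float32(-0.158), 'edge': array([51.3, 25. ]), 'ctr': array([ 6.9, 32.1])} gap -0.3 p 6.6 corner local -44.1 -22.2
```

>>> {"fn": "send_rows", "kwargs": {
  "steps": [
    {"translation": [-0.5, 0, 0], "delta_rot": [0, 0, 0], "jaw": 0},
    {"translation": [-1.2, 0.3, 0], "delta_rot": [0, 0, 0], "jaw": 0},
    {"translation": [-1.4, 1.3, 0], "delta_rot": [0, 0, 0], "jaw": 0},
    {"translation": [-1.4, 2.3, 0], "delta_rot": [0, 0, 0], "jaw": 0},
    {"translation": [-1.2, 2.4, 0], "delta_rot": [0, 0, 0], "jaw": 0},
    {"translation": [-0.9, 2.4, 0], "delta_rot": [0, 0, 0], "jaw": 0},
    {"translation": [-0.6, 2.4, 0], "delta_rot": [0, 0, 0], "jaw": 0},
    {"translation": [-0.5, 2.4, 0], "delta_rot": [0, 0, 0], "jaw": 0}
  ]
}}

```text
time: 13.7
tool_pos: [0.5126, -0.0308, 0.0298]
tool_rot: [0.0, 0.999, -0.038, -0.004]
contact_force: [-11.2, -1.0, 8.3]
gripper_width: 0.001
grasp_force: 5.0
```

```bash
python3 -c "
from br import *
show()"
```

```text
(array([-55.2,   3.4]), np.float64(29.8), array([-11.1,  -1.9]), np.float64(8.3), 13.7)
{'L': 86.7, 'w': 12.8, 'yaw': np.float32(-0.132), 'edge': array([51.4, 24.5]), 'ctr': array([ 6.8, 30.4])} gap -0.2 p 6.9 corner local -45.5 -44.8
```

>>> {"fn": "send_rows", "kwargs": {
  "steps": [
    {"translation": [-0.5, 0, 0], "delta_rot": [0, 0, 0], "jaw": 0},
    {"translation": [-0.8, -0.4, -0.05], "delta_rot": [0, 0, 0], "jaw": 0},
    {"translation": [-0.6, -0.7, -0.05], "delta_rot": [0, 0, 0], "jaw": 0},
    {"translation": [-0.3, -0.7, -0.05], "delta_rot": [0, 0, 0], "jaw": 0},
    {"translation": [0, -0.7, -0.05], "delta_rot": [0, 0, 0], "jaw": 0},
    {"translation": [0.15, -0.7, -0.05], "delta_rot": [0, 0, 0], "jaw": 0},
    {"translation": [0.25, -0.7, -0.05], "delta_rot": [0, 0, 0], "jaw": 0},
    {"translation": [0.35, -0.7, -0.05], "delta_rot": [0, 0, 0], "jaw": 0}
  ]
}}

```text
time: 14.55
tool_pos: [0.5146, -0.0235, 0.0306]
tool_rot: [-0.0, 0.999, -0.038, -0.007]
contact_force: [-21.1, 1.7, 19.3]
gripper_width: 0.002
grasp_force: 10.3
```

```bash
python3 -c "
from br import *
show()"
```

```text
(array([-53.7,  10.9]), np.float64(30.6), array([-21.2,   0.1]), np.float64(19.3), 14.6)
{'L': 86.5, 'w': 13.0, 'yaw': np.float32(-0.158), 'edge': array([52.4, 24.1]), 'ctr': array([ 8. , 31.2])} gap -1.5 p 7.3 corner local -45.1 -39.4
```

```bash
python3 -c "
from br import *
f=grab_frame('top');a=cv2.resize(f['pixels'][150:230,280:400],(750,500),interpolation=cv2.INTER_CUBIC)
cv2.imwrite('pics/a5.png',a)
g=grab_frame('scene');b=cv2.resize(g['pixels'][160:260,270:420],(750,500),interpolation=cv2.INTER_CUBIC)
cv2.imwrite('pics/b5.png',np.hstack([cv2.resize(a,(400,300)),cv2.resize(b,(400,300))]))
cv2.imwrite('pics/w5.png',grab_frame('wrist')['pixels'])"
```

```text
(no output)
```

View pics/b5.png

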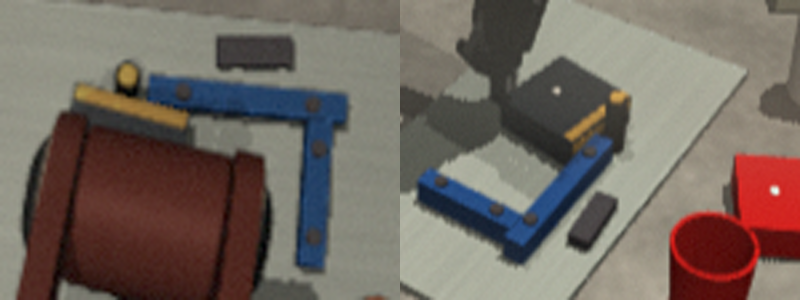

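View pics/w5.png

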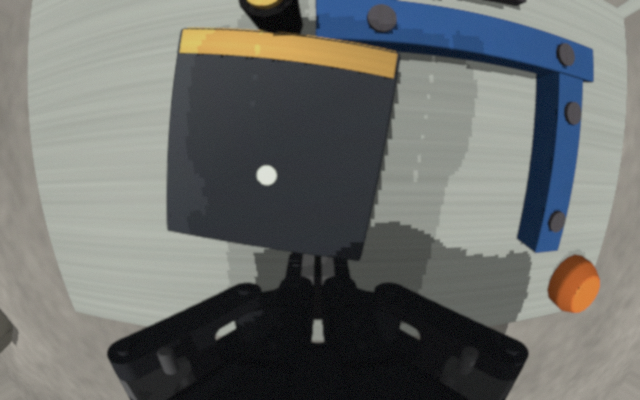

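The wrist view shows the brass face, from (180,42) to (397,65), bearing on both the post at (270,10) and the left corner of the back stop at (318,25). The swing is blocked by that corner. I'll push the left side towards -y so the stone slides further along the stop.

>>> {"fn": "send_rows", "kwargs": {
  "steps": [
    {"translation": [-1.2, 0, 0], "delta_rot": [0, 0, 0], "jaw": 0},
    {"translation": [-2.6, 0, 0], "delta_rot": [0, 0, 0], "jaw": 0},
    {"translation": [-2.6, -3, 0], "delta_rot": [0, 0, 0], "jaw": 0},
    {"translation": [-2.6, -6, 0], "delta_rot": [0, 0, 0], "jaw": 0},
    {"translation": [-2.6, -9.5, 0], "delta_rot": [0, 0, 0], "jaw": 0},
    {"translation": [0.5, -9.7, 0], "delta_rot": [0, 0, 0], "jaw": 0},
    {"translation": [3.0, -9.7, 0], "delta_rot": [0, 0, 0], "jaw": 0},
    {"translation": [3.8, -9.7, 0], "delta_rot": [0, 0, 0], "jaw": 0}
  ]
}}

```text
time: 15.55
tool_pos: [0.5665, 0.0699, 0.0315]
tool_rot: [-0.0, 0.999, -0.038, 0.001]
contact_force: [-0.7, -0.5, -0.5]
gripper_width: 0.001
grasp_force: 0.0
```

```bash
python3 -c "
from br import *
show()"
```

```text
(array([ -9.2, 108.1]), np.float64(31.5), array([-0.7, -0.6]), np.float64(-0.5), 15.6)
{'L': 71.9, 'w': 12.6, 'yaw': np.float32(-0.136), 'edge': array([50.6, 17.1]), 'ctr': array([ 6. , 23.2])} gap -0.4 p 14.3 corner local -14.2 71.8
```

>>> {"fn": "send_rows", "kwargs": {
  "steps": [
    {"translation": [0, 0.3, 0], "delta_rot": [0, 0, 0], "jaw": 0},
    {"translation": [0, 0.6, 0], "delta_rot": [0, 0, 0], "jaw": 0},
    {"translation": [0, 0.9, 0], "delta_rot": [0, 0, 0], "jaw": 0},
    {"translation": [0, 1.2, 0], "delta_rot": [0, 0, 0], "jaw": 0},
    {"translation": [0, 1.5, 0], "delta_rot": [0, 0, 0], "jaw": 0},
    {"translation": [0, 1.8, 0], "delta_rot": [0, 0, 0], "jaw": 0},
    {"translation": [0, 2.1, 0], "delta_rot": [0, 0, 0], "jaw": 0},
    {"translation": [0, 2.4, 0], "delta_rot": [0, 0, 0], "jaw": 0}
  ]
}}

```text
time: 16.4
tool_pos: [0.5595, 0.0496, 0.0305]
tool_rot: [-0.004, 0.999, -0.04, -0.003]
contact_force: [-9.1, 19.5, 8.4]
gripper_width: -0.002
grasp_force: 9.1
```

```bash
python3 -c "
from br import *
show()"
```

```text
(array([-14.6,  87.3]), np.float64(30.5), array([-10.5,  18.7]), np.float64(8.4), 16.4)
{'L': 39.9, 'w': 12.5, 'yaw': np.float32(-0.14), 'edge': array([48.9,  0.5]), 'ctr': array([4.4, 6.8])} gap -1.2 p 31.0 corner local -17.7 67.1
```

>>> {"fn": "send_rows", "kwargs": {
  "steps": [
    {"translation": [0, -0.7, 0], "delta_rot": [0, 0, 0], "jaw": 0},
    {"translation": [0, -1.4, 0], "delta_rot": [0, 0, 0], "jaw": 0},
    {"translation": [1.5, -1.4, 0], "delta_rot": [0, 0, 0], "jaw": 0},
    {"translation": [3.3, -1.4, 0], "delta_rot": [0, 0, 0], "jaw": 0},
    {"translation": [3.3, -1.2, 0], "delta_rot": [0, 0, 0], "jaw": 0},
    {"translation": [3.3, -0.9, 0], "delta_rot": [0, 0, 0], "jaw": 0},
    {"translation": [3.3, -0.6, 0], "delta_rot": [0, 0, 0], "jaw": 0},
    {"translation": [3.3, -0.4, 0], "delta_rot": [0, 0, 0], "jaw": 0}
  ]
}}

```text
time: 17.25
tool_pos: [0.5944, 0.0469, 0.0305]
tool_rot: [0.0, 0.999, -0.039, -0.0]
contact_force: [0.4, 0.0, -0.4]
gripper_width: 0.002
grasp_force: 0.0
```

>>> {"fn": "send_rows", "kwargs": {
  "steps": [
    {"translation": [-0.03, 0.2, 0], "delta_rot": [0, 0, 0], "jaw": 0},
    {"translation": [-0.06, 0.4, 0], "delta_rot": [0, 0, 0], "jaw": 0},
    {"translation": [-0.1, 0.6, 0], "delta_rot": [0, 0, 0], "jaw": 0},
    {"translation": [-0.13, 0.8, 0], "delta_rot": [0, 0, 0], "jaw": 0},
    {"translation": [-0.16, 1.0, 0], "delta_rot": [0, 0, 0], "jaw": 0},
    {"translation": [-0.2, 1.2, 0], "delta_rot": [0, 0, 0], "jaw": 0},
    {"translation": [-0.2, 1.3, 0], "delta_rot": [0, 0, 0], "jaw": 0},
    {"translation": [-0.2, 1.3, 0], "delta_rot": [0, 0, 0], "jaw": 0}
  ]
}}

```text
time: 18.05
tool_pos: [0.5921, 0.0343, 0.0308]
tool_rot: [0.0, 0.999, -0.039, -0.0]
contact_force: [0.3, 3.2, -0.3]
gripper_width: 0.0
grasp_force: 1.2
```

```bash
python3 -c "
from br import *
show()"
```

```text
(array([19.1, 74.5]), np.float64(30.8), array([0.1, 3.2]), np.float64(-0.3), 18.1)
```

>>> {"fn": "send_rows", "kwargs": {
  "steps": [
    {"translation": [-0.05, 0.3, 0], "delta_rot": [0, 0, 0], "jaw": 0},
    {"translation": [-0.1, 0.6, 0], "delta_rot": [0, 0, 0], "jaw": 0},
    {"translation": [-0.14, 0.9, 0], "delta_rot": [0, 0, 0], "jaw": 0},
    {"translation": [-0.18, 1.2, 0], "delta_rot": [0, 0, 0], "jaw": 0},
    {"translation": [-0.22, 1.5, 0], "delta_rot": [0, 0, 0], "jaw": 0},
    {"translation": [-0.27, 1.8, 0], "delta_rot": [0, 0, 0], "jaw": 0},
    {"translation": [-0.32, 2.1, 0], "delta_rot": [0, 0, 0], "jaw": 0},
    {"translation": [-0.35, 2.4, 0], "delta_rot": [0, 0, 0], "jaw": 0}
  ]
}}

```text
time: 18.9
tool_pos: [0.5868, 0.0106, 0.0308]
tool_rot: [-0.0, 0.999, -0.039, -0.0]
contact_force: [1.0, 2.9, -0.7]
gripper_width: 0.001
grasp_force: 1.5
```

```bash
python3 -c "
from br import *
show()
for d in brass('scene'): print(d)
cv2.imwrite('pics/w6.png',grab_frame('wrist')['pixels'])"
```

```text
(array([15.6, 50.4]), np.float64(30.8), array([0.7, 3. ]), np.float64(-0.7), 18.9)
{'L': 97.0, 'w': 24.0, 'yaw': np.float32(-0.082), 'edge': array([ 53.8, -17.8]), 'ctr': array([  8.9, -14.1])}
```

View pics/w6.png

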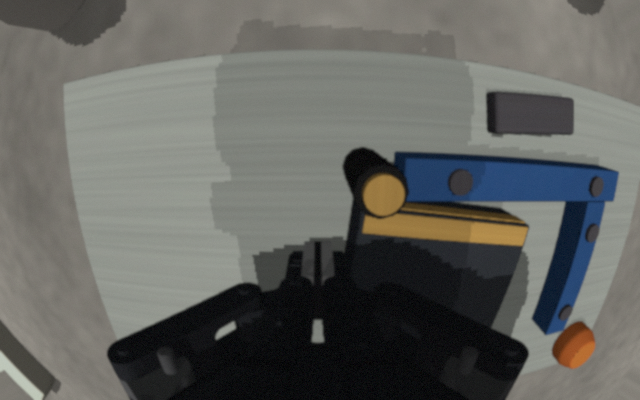

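The stone has slid along. The brass strip now lies beside the back stop, from (365,225) to (527,235), and is still slightly skewed. Next I'll push from behind.

>>> {"fn": "send_rows", "kwargs": {
  "steps": [
    {"translation": [0, -0.8, 0], "delta_rot": [0, 0, 0], "jaw": 0},
    {"translation": [-2.5, -1.3, 0], "delta_rot": [0, 0, 0], "jaw": 0},
    {"translation": [-6, -1.3, 0], "delta_rot": [0, 0, 0], "jaw": 0},
    {"translation": [-9.3, -1.3, 0], "delta_rot": [0, 0, 0], "jaw": 0},
    {"translation": [-9.3, 1.8, 0], "delta_rot": [0, 0, 0], "jaw": 0},
    {"translation": [-9.3, 4.5, 0], "delta_rot": [0, 0, 0], "jaw": 0},
    {"translation": [-9.3, 6.2, 0], "delta_rot": [0, 0, 0], "jaw": 0},
    {"translation": [-9, 6.2, 0], "delta_rot": [0, 0, 0], "jaw": 0}
  ]
}}

```text
time: 19.85
tool_pos: [0.4924, -0.0455, 0.0312]
tool_rot: [0.001, 0.999, -0.04, 0.0]
contact_force: [0.1, -0.6, -0.4]
gripper_width: 0.001
grasp_force: 0.0
```

```bash
python3 -c "
from br import *
show()"
```

```text
(array([-74.2, -12.7]), np.float64(31.2), array([ 0.2, -0.5]), np.float64(-0.4), 19.9)
{'L': 86.3, 'w': 13.0, 'yaw': np.float32(-0.11), 'edge': array([ 46.1, -11. ]), 'ctr': array([ 1.4, -6.1])} gap 1.3 p 42.5 corner local -61.6 -24.2
```

>>> {"fn": "send_rows", "kwargs": {
  "steps": [
    {"translation": [0.4, 0, 0], "delta_rot": [0, 0, 0], "jaw": 0},
    {"translation": [0.8, 0, 0], "delta_rot": [0, 0, 0], "jaw": 0},
    {"translation": [1.1, 0, 0], "delta_rot": [0, 0, 0], "jaw": 0},
    {"translation": [1.4, 0, 0], "delta_rot": [0, 0, 0], "jaw": 0},
    {"translation": [1.6, 0, 0], "delta_rot": [0, 0, 0], "jaw": 0},
    {"translation": [1.8, 0, 0], "delta_rot": [0, 0, 0], "jaw": 0},
    {"translation": [1.95, 0, 0], "delta_rot": [0, 0, 0], "jaw": 0},
    {"translation": [2.1, 0, 0], "delta_rot": [0, 0, 0], "jaw": 0}
  ]
}}

```text
time: 20.7
tool_pos: [0.5109, -0.0454, 0.0304]
tool_rot: [-0.0, 0.999, -0.038, -0.004]
contact_force: [-10.0, -0.5, 7.6]
gripper_width: -0.003
grasp_force: 4.8
```

```bash
python3 -c "
from br import *
show()"
```

```text
(array([-55.7, -11.3]), np.float64(30.4), array([-10. ,  -1.3]), np.float64(7.6), 20.7)
{'L': 86.8, 'w': 13.0, 'yaw': np.float32(-0.11), 'edge': array([ 47.7, -10.5]), 'ctr': array([ 2.9, -5.5])} gap -0.2 p 41.8 corner local -45.0 -22.4
```

>>> {"fn": "send_rows", "kwargs": {
  "steps": [
    {"translation": [0, 0, -0.05], "delta_rot": [0, 0, 0], "jaw": 0},
    {"translation": [0.05, 0, -0.1], "delta_rot": [0, 0, 0], "jaw": 0},
    {"translation": [0.1, 0, -0.15], "delta_rot": [0, 0, 0], "jaw": 0},
    {"translation": [0.15, 0, -0.17], "delta_rot": [0, 0, 0], "jaw": 0},
    {"translation": [0.2, 0, -0.19], "delta_rot": [0, 0, 0], "jaw": 0},
    {"translation": [0.25, 0, -0.21], "delta_rot": [0, 0, 0], "jaw": 0},
    {"translation": [0.25, 0, -0.21], "delta_rot": [0, 0, 0], "jaw": 0},
    {"translation": [0.25, 0, -0.21], "delta_rot": [0, 0, 0], "jaw": 0}
  ]
}}

```text
time: 21.55
tool_pos: [0.5119, -0.0455, 0.0306]
tool_rot: [-0.0, 0.999, -0.038, -0.005]
contact_force: [-9.8, -2.2, 1.1]
gripper_width: -0.001
grasp_force: 4.4
```

```bash
python3 -c "
from br import *
show()"
```

```text
(array([-54.6, -11.3]), np.float64(30.6), array([-9.6, -3. ]), np.float64(1.1), 21.6)
{'L': 86.3, 'w': 12.9, 'yaw': np.float32(-0.096), 'edge': array([ 48.3, -10.2]), 'ctr': array([ 3.5, -5.9])} gap -0.2 p 41.3 corner local -45.3 -21.3
```

>>> {"fn": "send_rows", "kwargs": {
  "steps": [
    {"translation": [0.05, 0, 0], "delta_rot": [0, 0, 0], "jaw": 0},
    {"translation": [0.1, 0, -0.02], "delta_rot": [0, 0, 0], "jaw": 0},
    {"translation": [0.15, 0, -0.02], "delta_rot": [0, 0, 0], "jaw": 0},
    {"translation": [0.2, 0, -0.04], "delta_rot": [0, 0, 0], "jaw": 0},
    {"translation": [0.25, 0, -0.04], "delta_rot": [0, 0, 0], "jaw": 0},
    {"translation": [0.3, 0, -0.06], "delta_rot": [0, 0, 0], "jaw": 0},
    {"translation": [0.3, 0, -0.06], "delta_rot": [0, 0, 0], "jaw": 0},
    {"translation": [0.3, 0, -0.06], "delta_rot": [0, 0, 0], "jaw": 0}
  ]
}}

```text
time: 22.4
tool_pos: [0.5122, -0.0456, 0.0306]
tool_rot: [-0.0, 0.999, -0.038, -0.009]
contact_force: [-19.0, -0.5, 5.7]
gripper_width: 0.0
grasp_force: 9.0
```

```bash
python3 -c "
from br import *
show()"
```

```text
(array([-54.4, -11.3]), np.float64(30.6), array([-18.9,  -2. ]), np.float64(5.7), 22.4)
{'L': 86.2, 'w': 13.0, 'yaw': np.float32(-0.092), 'edge': array([ 48.7, -10.2]), 'ctr': array([ 3.9, -6.1])} gap -0.5 p 41.3 corner local -45.6 -21.0
```

>>> {"fn": "send_rows", "kwargs": {
  "steps": [
    {"translation": [-1, 0, 0], "delta_rot": [0, 0, 0], "jaw": 0},
    {"translation": [-2.4, 0, 0], "delta_rot": [0, 0, 0], "jaw": 0},
    {"translation": [-2.4, -2.5, 0], "delta_rot": [0, 0, 0], "jaw": 0},
    {"translation": [-2.4, -5.5, 0], "delta_rot": [0, 0, 0], "jaw": 0},
    {"translation": [-2.4, -7.5, 0], "delta_rot": [0, 0, 0], "jaw": 0},
    {"translation": [1, -7.5, 0], "delta_rot": [0, 0, 0], "jaw": 0},
    {"translation": [4.5, -7.5, 0], "delta_rot": [0, 0, 0], "jaw": 0},
    {"translation": [6.2, -7.3, 0], "delta_rot": [0, 0, 0], "jaw": 0}
  ]
}}

```text
time: 23.25
tool_pos: [0.5898, 0.0221, 0.0347]
tool_rot: [-0.0, 0.999, -0.038, 0.002]
contact_force: [0.1, -0.2, 0.1]
gripper_width: 0.004
grasp_force: 0.0
```

```bash
python3 -c "
from br import *
show()"
```

```text
(array([17.7, 62.2]), np.float64(34.7), array([ 0.2, -0.2]), np.float64(0.1), 23.2)
{'L': 39.9, 'w': 12.2, 'yaw': np.float32(-0.077), 'edge': array([ 46. , -33.1]), 'ctr': array([  1.1, -29.6])} gap 1.1 p 64.1 corner local 23.1 81.6
```

>>> {"fn": "send_rows", "kwargs": {
  "steps": [
    {"translation": [0, 0.3, 0.2], "delta_rot": [0, 0, 0], "jaw": 0},
    {"translation": [0, 0.6, 0.4], "delta_rot": [0, 0, 0], "jaw": 0},
    {"translation": [0, 0.9, 0.4], "delta_rot": [0, 0, 0], "jaw": 0},
    {"translation": [0, 1.2, 0.4], "delta_rot": [0, 0, 0], "jaw": 0},
    {"translation": [-0.05, 1.5, 0.4], "delta_rot": [0, 0, 0], "jaw": 0},
    {"translation": [-0.1, 1.8, 0.4], "delta_rot": [0, 0, 0], "jaw": 0},
    {"translation": [-0.13, 2.1, 0.4], "delta_rot": [0, 0, 0], "jaw": 0},
    {"translation": [-0.15, 2.4, 0.4], "delta_rot": [0, 0, 0], "jaw": 0}
  ]
}}

```text
time: 24.1
tool_pos: [0.5815, -0.0012, 0.0289]
tool_rot: [-0.001, 0.999, -0.039, -0.001]
contact_force: [-3.4, 6.2, -0.2]
gripper_width: 0.0
grasp_force: 2.9
```

>>> {"fn": "send_rows", "kwargs": {
  "steps": [
    {"translation": [-0.03, 0.3, 0], "delta_rot": [0, 0, 0], "jaw": 0},
    {"translation": [-0.06, 0.6, 0], "delta_rot": [0, 0, 0], "jaw": 0},
    {"translation": [-0.09, 0.9, 0], "delta_rot": [0, 0, 0], "jaw": 0},
    {"translation": [-0.12, 1.2, 0], "delta_rot": [0, 0, 0], "jaw": 0},
    {"translation": [-0.15, 1.5, 0], "delta_rot": [0, 0, 0], "jaw": 0},
    {"translation": [-0.18, 1.8, 0], "delta_rot": [0, 0, 0], "jaw": 0},
    {"translation": [-0.21, 2.1, 0], "delta_rot": [0, 0, 0], "jaw": 0},
    {"translation": [-0.24, 2.4, 0], "delta_rot": [0, 0, 0], "jaw": 0}
  ]
}}

```text
time: 24.9
tool_pos: [0.5787, -0.026, 0.0295]
tool_rot: [0.0, 0.999, -0.039, 0.0]
contact_force: [-0.7, 3.1, -1.6]
gripper_width: 0.0
grasp_force: 1.6
```

```bash
python3 -c "
from br import *
show()
for d in brass('scene'): print(d)"
```

```text
(array([10.4, 13.3]), np.float64(29.5), array([-0.9,  3. ]), np.float64(-1.6), 24.9)
{'L': 91.0, 'w': 16.7, 'yaw': np.float32(-0.014), 'edge': array([ 53.5, -47.2]), 'ctr': array([  8.5, -46.6])}
```

>>> {"fn": "send_rows", "kwargs": {
  "steps": [
    {"translation": [0, -0.8, 0], "delta_rot": [0, 0, 0], "jaw": 0},
    {"translation": [-2.5, -1.3, 0], "delta_rot": [0, 0, 0], "jaw": 0},
    {"translation": [-6, -1.3, 0], "delta_rot": [0, 0, 0], "jaw": 0},
    {"translation": [-8.7, -1.3, 0], "delta_rot": [0, 0, 0], "jaw": 0},
    {"translation": [-8.7, 1.8, 0], "delta_rot": [0, 0, 0], "jaw": 0},
    {"translation": [-8.7, 4.5, 0], "delta_rot": [0, 0, 0], "jaw": 0},
    {"translation": [-8.5, 6.2, 0], "delta_rot": [0, 0, 0], "jaw": 0},
    {"translation": [-8.1, 6.2, 0], "delta_rot": [0, 0, 0], "jaw": 0}
  ]
}}

```text
time: 25.8
tool_pos: [0.4941, -0.0831, 0.0305]
tool_rot: [0.001, 0.999, -0.04, 0.001]
contact_force: [0.7, -0.4, -1.0]
gripper_width: -0.0
grasp_force: 0.0
```

```bash
python3 -c "
from br import *
show()"
```

```text
(array([-69.6, -50.2]), np.float64(30.5), array([ 0.7, -0.3]), np.float64(-1.0), 25.8)
{'L': 87.1, 'w': 11.3, 'yaw': np.float32(0.002), 'edge': array([ 49.1, -43.8]), 'ctr': array([  4.2, -43.8])} gap 2.9 p 73.7 corner local -62.3 -16.8
```

>>> {"fn": "send_rows", "kwargs": {
  "steps": [
    {"translation": [0.4, 0, 0], "delta_rot": [0, 0, 0], "jaw": 0},
    {"translation": [0.8, 0, 0], "delta_rot": [0, 0, 0], "jaw": 0},
    {"translation": [1.2, -0.1, 0], "delta_rot": [0, 0, 0], "jaw": 0},
    {"translation": [1.5, -0.3, 0], "delta_rot": [0, 0, 0], "jaw": 0},
    {"translation": [1.7, -0.4, 0], "delta_rot": [0, 0, 0], "jaw": 0},
    {"translation": [1.85, -0.4, -0.05], "delta_rot": [0, 0, 0], "jaw": 0},
    {"translation": [1.95, -0.4, -0.1], "delta_rot": [0, 0, 0], "jaw": 0},
    {"translation": [2.05, -0.4, -0.12], "delta_rot": [0, 0, 0], "jaw": 0}
  ]
}}

```text
time: 26.65
tool_pos: [0.5125, -0.0785, 0.0302]
tool_rot: [-0.0, 0.999, -0.038, -0.002]
contact_force: [-6.8, 0.5, 3.9]
gripper_width: -0.0
grasp_force: 3.4
```

```bash
python3 -c "
from br import *
show()"
```

```text
(array([-51.5, -44.1]), np.float64(30.2), array([-6.8, -0. ]), np.float64(3.9), 26.6)
{'L': 87.1, 'w': 11.7, 'yaw': np.float32(0.006), 'edge': array([ 49.4, -43.7]), 'ctr': array([  4.4, -44. ])} gap 3.0 p 73.7 corner local -45.0 -11.4
```

>>> {"fn": "send_rows", "kwargs": {
  "steps": [
    {"translation": [0.05, 0, 0], "delta_rot": [0, 0, 0], "jaw": 0},
    {"translation": [0.1, 0, -0.03], "delta_rot": [0, 0, 0], "jaw": 0},
    {"translation": [0.15, 0, -0.06], "delta_rot": [0, 0, 0], "jaw": 0},
    {"translation": [0.2, 0, -0.08], "delta_rot": [0, 0, 0], "jaw": 0},
    {"translation": [0.25, 0, -0.1], "delta_rot": [0, 0, 0], "jaw": 0},
    {"translation": [0.25, 0, -0.1], "delta_rot": [0, 0, 0], "jaw": 0},
    {"translation": [0.25, 0, -0.1], "delta_rot": [0, 0, 0], "jaw": 0},
    {"translation": [0.25, 0, -0.1], "delta_rot": [0, 0, 0], "jaw": 0}
  ]
}}

```text
time: 27.5
tool_pos: [0.5125, -0.0785, 0.0303]
tool_rot: [-0.001, 0.999, -0.038, -0.005]
contact_force: [-12.2, 0.5, 5.6]
gripper_width: 0.001
grasp_force: 5.7
```

```bash
python3 -c "
from br import *
show()"
```

```text
(array([-51.5, -44.1]), np.float64(30.3), array([-12.2,  -0.5]), np.float64(5.6), 27.5)
{'L': 87.1, 'w': 11.7, 'yaw': np.float32(0.009), 'edge': array([ 49.3, -43.7]), 'ctr': array([  4.3, -44.1])} gap 3.4 p 73.6 corner local -44.9 -11.1
```

>>> {"fn": "send_rows", "kwargs": {
  "steps": [
    {"translation": [-1, 0, 0], "delta_rot": [0, 0, 0], "jaw": 0},
    {"translation": [-2.4, 0, 0], "delta_rot": [0, 0, 0], "jaw": 0},
    {"translation": [-2.4, -2.5, 0], "delta_rot": [0, 0, 0], "jaw": 0},
    {"translation": [-2.4, -5.2, 0], "delta_rot": [0, 0, 0], "jaw": 0},
    {"translation": [-2.2, -6.9, 0], "delta_rot": [0, 0, 0], "jaw": 0},
    {"translation": [0.8, -6.9, 0], "delta_rot": [0, 0, 0], "jaw": 0},
    {"translation": [4, -6.9, 0], "delta_rot": [0, 0, 0], "jaw": 0},
    {"translation": [5.4, -6.9, 0.2], "delta_rot": [0, 0, 0], "jaw": 0}
  ]
}}

```text
time: 28.35
tool_pos: [0.5787, -0.0146, 0.0311]
tool_rot: [0.0, 0.999, -0.038, 0.002]
contact_force: [-0.1, -0.0, 0.3]
gripper_width: -0.005
grasp_force: 0.0
```

>>> {"fn": "send_rows", "kwargs": {
  "steps": [
    {"translation": [0, 0.3, 0.1], "delta_rot": [0, 0, 0], "jaw": 0},
    {"translation": [0, 0.6, 0.1], "delta_rot": [0, 0, 0], "jaw": 0},
    {"translation": [0, 0.9, 0.1], "delta_rot": [0, 0, 0], "jaw": 0},
    {"translation": [0, 1.2, 0.1], "delta_rot": [0, 0, 0], "jaw": 0},
    {"translation": [0, 1.5, 0.1], "delta_rot": [0, 0, 0], "jaw": 0},
    {"translation": [0, 1.8, 0.1], "delta_rot": [0, 0, 0], "jaw": 0},
    {"translation": [0, 2.1, 0.1], "delta_rot": [0, 0, 0], "jaw": 0},
    {"translation": [0, 2.4, 0.1], "delta_rot": [0, 0, 0], "jaw": 0}
  ]
}}

```text
time: 29.15
tool_pos: [0.5728, -0.0372, 0.0286]
tool_rot: [-0.001, 0.999, -0.039, -0.001]
contact_force: [-2.2, 6.5, 1.3]
gripper_width: 0.0
grasp_force: 3.1
```

```bash
python3 -c "
from br import *
show()"
```

```text
(array([5.4, 1.8]), np.float64(28.6), array([-2.6,  6.3]), np.float64(1.3), 29.1)
```

>>> {"fn": "send_rows", "kwargs": {
  "steps": [
    {"translation": [0, 0.15, 0], "delta_rot": [0, 0, 0], "jaw": 0},
    {"translation": [0, 0.3, 0], "delta_rot": [0, 0, 0], "jaw": 0},
    {"translation": [0, 0.45, 0], "delta_rot": [0, 0, 0], "jaw": 0},
    {"translation": [0, 0.6, 0], "delta_rot": [0, 0, 0], "jaw": 0},
    {"translation": [0, 0.7, 0], "delta_rot": [0, 0, 0], "jaw": 0},
    {"translation": [0, 0.8, 0], "delta_rot": [0, 0, 0], "jaw": 0},
    {"translation": [0, 0.9, 0], "delta_rot": [0, 0, 0], "jaw": 0},
    {"translation": [0, 1.0, 0], "delta_rot": [0, 0, 0], "jaw": 0}
  ]
}}

```text
time: 30.0
tool_pos: [0.572, -0.0469, 0.0285]
tool_rot: [-0.001, 0.999, -0.039, -0.001]
contact_force: [-1.8, 6.8, 1.2]
gripper_width: 0.0
grasp_force: 3.1
```

```bash
python3 -c "
from br import *
show()"
```

```text
(array([ 5.4, -8.1]), np.float64(28.5), array([-2.3,  6.6]), np.float64(1.2), 30.0)
```

>>> {"fn": "send_rows", "kwargs": {
  "steps": [
    {"translation": [0, 0.05, 0], "delta_rot": [0, 0, 0], "jaw": 0},
    {"translation": [0, 0.1, 0], "delta_rot": [0, 0, 0], "jaw": 0},
    {"translation": [0, 0.15, 0], "delta_rot": [0, 0, 0], "jaw": 0},
    {"translation": [0, 0.2, 0], "delta_rot": [0, 0, 0], "jaw": 0},
    {"translation": [0, 0.25, 0], "delta_rot": [0, 0, 0], "jaw": 0},
    {"translation": [0, 0.3, 0], "delta_rot": [0, 0, 0], "jaw": 0},
    {"translation": [0, 0.35, 0], "delta_rot": [0, 0, 0], "jaw": 0},
    {"translation": [0, 0.4, 0], "delta_rot": [0, 0, 0], "jaw": 0}
  ]
}}

```text
time: 30.85
tool_pos: [0.572, -0.0475, 0.0286]
tool_rot: [-0.005, 0.999, -0.039, -0.001]
contact_force: [0.5, 19.8, 3.0]
gripper_width: -0.003
grasp_force: 9.9
```

```bash
python3 -c "
from br import *
show()"
```

```text
(array([ 5.4, -8.7]), np.float64(28.6), array([-1. , 19.8]), np.float64(3.0), 30.9)
```

>>> {"fn": "send_rows", "kwargs": {
  "steps": [
    {"translation": [0, -0.6, 0], "delta_rot": [0, 0, 0], "jaw": 0},
    {"translation": [0, -1.6, 0], "delta_rot": [0, 0, 0], "jaw": 0},
    {"translation": [-2.8, -1.8, 0], "delta_rot": [0, 0, 0], "jaw": 0},
    {"translation": [-6, -1.8, 0], "delta_rot": [0, 0, 0], "jaw": 0},
    {"translation": [-8, -1.5, 0], "delta_rot": [0, 0, 0], "jaw": 0},
    {"translation": [-8, 1.5, 0], "delta_rot": [0, 0, 0], "jaw": 0},
    {"translation": [-8, 4, 0], "delta_rot": [0, 0, 0], "jaw": 0},
    {"translation": [-7.6, 5.3, -0.1], "delta_rot": [0, 0, 0], "jaw": 0}
  ]
}}

```text
time: 31.7
tool_pos: [0.4923, -0.1007, 0.0299]
tool_rot: [0.0, 0.999, -0.039, 0.0]
contact_force: [-0.2, 1.5, 0.6]
gripper_width: -0.001
grasp_force: 0.0
```

```bash
python3 -c "
from br import *
show()"
```

```text
(array([-69.9, -67.8]), np.float64(29.9), array([-0.3,  1.5]), np.float64(0.6), 31.7)
{'L': 87.1, 'w': 11.7, 'yaw': np.float32(0.005), 'edge': array([ 49.6, -64.2]), 'ctr': array([  4.6, -64.4])} gap 2.9 p 94.1 corner local -62.2 -15.8
```

Nearly home. I'll seat it gently from behind to be sure.

>>> {"fn": "send_rows", "kwargs": {
  "steps": [
    {"translation": [0.5, 0, 0], "delta_rot": [0, 0, 0], "jaw": 0},
    {"translation": [1.0, 0, 0], "delta_rot": [0, 0, 0], "jaw": 0},
    {"translation": [1.4, 0, 0], "delta_rot": [0, 0, 0], "jaw": 0},
    {"translation": [1.7, 0, 0], "delta_rot": [0, 0, 0], "jaw": 0},
    {"translation": [1.85, 0, -0.03], "delta_rot": [0, 0, 0], "jaw": 0},
    {"translation": [2.0, 0, -0.06], "delta_rot": [0, 0, 0], "jaw": 0},
    {"translation": [2.15, 0, -0.1], "delta_rot": [0, 0, 0], "jaw": 0},
    {"translation": [2.2, 0, -0.1], "delta_rot": [0, 0, 0], "jaw": 0}
  ]
}}

```text
time: 32.55
tool_pos: [0.5109, -0.1, 0.0297]
tool_rot: [-0.001, 0.999, -0.038, -0.005]
contact_force: [-14.8, 1.7, 10.6]
gripper_width: -0.006
grasp_force: 7.4
```

```bash
python3 -c "
from br import *
show()"
```

```text
(array([-51.5, -65.7]), np.float64(29.7), array([-14.9,   0.5]), np.float64(10.6), 32.5)
{'L': 56.5, 'w': 11.8, 'yaw': np.float32(0.012), 'edge': array([ 49.6, -79.4]), 'ctr': array([  4.6, -79.9])} gap 3.7 p 109.2 corner local -45.1 3.3
```

>>> {"fn": "send_rows", "kwargs": {
  "steps": [
    {"translation": [-0.3, 0, 0], "delta_rot": [0, 0, 0], "jaw": 0},
    {"translation": [-0.8, 0, 0], "delta_rot": [0, 0, 0], "jaw": 0},
    {"translation": [-1.8, 0, 0], "delta_rot": [0, 0, 0], "jaw": 0},
    {"translation": [-3, 0, -1], "delta_rot": [0, 0, 0], "jaw": 0},
    {"translation": [-5, 0, -4], "delta_rot": [0, 0, 0], "jaw": 0},
    {"translation": [-8, 0, -7], "delta_rot": [0, 0, 0], "jaw": 0},
    {"translation": [-11, 0, -10], "delta_rot": [0, 0, 0], "jaw": 0},
    {"translation": [-14, 0, -13], "delta_rot": [0, 0, 0], "jaw": 0}
  ]
}}

```text
time: 33.4
tool_pos: [0.3735, -0.0898, 0.1615]
tool_rot: [0.0, 0.999, -0.038, 0.0]
contact_force: [1.0, -0.9, 0.8]
gripper_width: 0.0
grasp_force: 0.0
```

```bash
python3 -c "
from br import *
show()
f=grab_frame('top');cv2.imwrite('pics/a9.png',cv2.resize(f['pixels'][140:260,236:420],(736,480),interpolation=cv2.INTER_CUBIC))"
```

```text
(array([-189.2,  -66.1]), np.float64(161.5), array([ 1.1, -0.8]), np.float64(0.8), 33.4)
{'L': 86.9, 'w': 11.8, 'yaw': np.float32(0.012), 'edge': array([ 49.4, -64.2]), 'ctr': array([  4.4, -64.7])} gap 3.7 p 94.0 corner local -182.8 -11.4
```

View pics/a9.png

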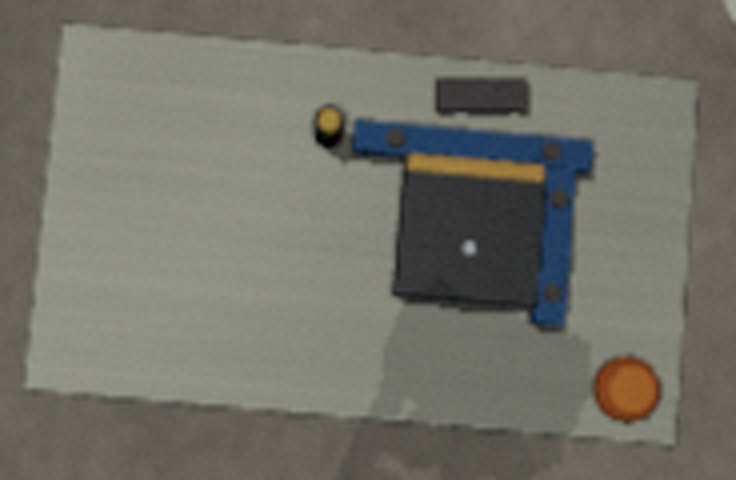

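The plinth, at (470,230), sits flush against both stops with its brass side to the back stop. The puck at (627,390) and the wedge at (482,96) haven't moved, and the gripper is clear.

```bash
python3 -c "
from plant import *
print(job_done())"
```

```text
the job is handed in; nothing more can be done
None
```

The plinth is handed in at about 33 s of the 72 s limit: home to within about 1 mm and 0.012 rad by camera, flush with both stops, brass side to the back stop, gripper clear and no bystander visibly moved; the hand-in returned no verdict.

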